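Put the finished bushings away in the divided tote

TASK

Two finished flanged steel bushings, a large one and a small one, are still standing on the green bench; put each into the tote compartment that matches its size: the large one into the widest compartment and the small one into the narrowest. Set them down (do not drop them) so that each stands upright on its flange on the compartment's floor, and leave the medium bushing in the middle compartment where it stands.

Things in the scene. Friction and masses are not known exactly. Their poses are not given: they have to be found in the camera images.
- tote: shallow open grey plastic tote, fixed, any yaw, 102 (x) by 242 (y) by 30 mm high. Origin: centre of its underside, z up. Floor 4 mm thick, walls 5 mm; two dividers 4 mm thick, tops 26 mm above the underside. Three compartments in a row along its y, each 92 mm long in x, centred on x = 0: widest 92 mm in y, centre y = -70; middle 74 mm, centre y = +21; narrowest 58 mm, centre y = +87 mm
- bushing_large: bright steel bushing, a tube standing on the round flange at its foot; flange 64 mm across and 8 mm thick, tube 50 mm across above it, bore 34 mm, 60 mm tall overall, about 0.6 kg. Origin: centre of its underside; z up along its axis. Stands on the bench left of the tote as the robot sees it, near a solid round slug and a dark hexagon bolt on its head
- bushing_small: bright steel bushing, a tube standing on the round flange at its foot; flange 34 mm across and 6 mm thick, tube 24 mm across above it, bore 14 mm, 50 mm tall overall, about 0.15 kg. Origin: centre of its underside; z up along its axis. Stands on the bench left of the tote, like the large one
- bushing_medium: bright steel bushing, a tube standing on the round flange at its foot; flange 48 mm across and 7 mm thick, tube 36 mm across above it, bore 24 mm, 55 mm tall overall, about 0.3 kg. Origin: centre of its underside. Already stands in the tote's middle compartment and stays there
Not all that is in view belongs to the job. Leave any brown or purple look-alike of the bushing_medium alone.

How it is judged:
By the outcome, as a careful person would: the job done as asked, in the order asked, and still so for the second after the job is handed in, with the robot touching nothing.
It also fails if it takes over 53 s, if anything falls off the work surface, if the arm or the gripper's body presses on something with over 40 N, if the wrist force passes 120 N, or if a joint passes its speed limit or range.

ROBOT

A 6-joint arm with a two-finger parallel gripper is mounted at the origin on the work surface. World frame = base frame: x ahead of the robot, y to its left, z up, the work surface at z = 0. Lengths are in m, angles in rad, forces in N, time in s.
With the tool pointing down it reaches from about 0.325 to 1 m from the base axis. Payload 5.1 kg.
Tool frame: the origin (TCP) lies midway between the tips of the shut fingers; the grasp point (between the pads) lies 19 mm behind it (ctrl.pinch_z is the distance from the TCP to the grasp point, in m); z points along the fingers, y is the direction in which the jaws open and shut (so a half turn about z gives the same grasp; the last joint's range is limited). The gripper opens to 85 mm and grips with 20 to 120 N. Pads are 22 mm wide; open, the fingers measure 114 mm over their backs; the gripper's body (76 mm by 85 mm) begins 54 mm behind the grasp point. The pads swing forward as they close: fully open they stand 13 mm farther back than shut.
Start: joints at [-1.363, 0.124, 1.65, -0, 1.367, -0.083], TCP at [0.186, -0.623, 0.201] pointing down, gripper open.
Joint ranges: [-2.61, 2.61], [-1.02, 2.33], [0.03, 2.71], [-1.35, 4.49], [0.32, 2.68], [-2.91, 2.91]. Speed limits (rad/s): [2.57, 2.57, 3.14, 3.14, 3.14, 3.14].

INTERFACE

Orientations are given as a unit quaternion [x, y, z, w].
In Python, from cell import read_state, eyes, ctrl gives the robot as it stands. The module is installed in compiled form; this text tells all that it offers.
- The arm moves only by the tool step_arm, never from a script. Its arguments are lists of equal length, an entry for each row: "dr": the turn, a rotation vector about the world's x, y, z in degrees, a list of three; "travel": the shift along the world's x, y, z in m, a list of three; "jaw": the opening, from 0 (shut) to 1 (fully open). A call has 1 to 20 rows; each row shifts and turns the pose as measured when the row begins; what a row does not reach is not made up. A row lasts 1/12 s, in which the tool goes at most 41.7 mm and 7.16 degrees, less where a joint would pass 70% of its speed; a pose out of reach is approached as far as the arm can. A call with a gripper value outside its range is refused whole. The fingers move at their own pace and stop on an object; the grip force is fixed at half the most. Time passes only in rows, so rows that do not move let the fingers close. It gives the time, the measured TCP pose, the force and the opening at its end, in the units of the state.
- read_state(): the state, without advancing time (a new reading comes with each control period).
- eyes.camera(name): name is "scene" or "top"; returns (picture, depth): 420x560x3 uint8, red, green, blue; 420x560 float32, m along the optical axis (not along the pixel's ray), 0 where there is no reading.
- eyes.camera_info(name): a dict with "fovy" (degrees; the focal length in pixels is half the picture's height over the tangent of half this angle, whatever the lens; pixels are square), "cx", "cy" (the principal point, pixels), "k1" (the pictures are not rectified: a ray, as slopes to the right and down, at radius r is drawn at 1 + k1 r^2 times it, then the intrinsics apply), "T" (4x4, takes a point from camera to world coordinates). Camera axes: x right, y up, looking along -z (the intrinsics and any distortion apply to the point x, -y, -z); pixel columns grow to the right and rows downward; lengths in m; the calibration is good to about 2 mm. A picture is of the moment at which its call begins. camera_info takes no time and is no camera call.
- ctrl.finish_job(): hands the job in, once; it reports no verdict.
The state is a dict: "clock": time; "joint_positions": joint angles; "joint_vel": joint speeds; "tau": joint torques, N m; "tcp_pos": TCP position; "tcp_rot": TCP orientation; "wrist_force": force on the tool from outside, world axes, zero at the start; "moment": the same for the moment, N m; "grip_width": finger opening in m.
Only numpy, scipy, OpenCV 4.12 (cv2) and the standard library are available. Lean on these libraries where they do the work, as an engineer would, in place of code of your own. Each camera call takes 0.05 s, during which the arm holds its last target.

## Working session

There is one attempt and no reset: what is moved stays moved. The work goes in short steps, Python scripts to look and compute and a tool call to move; the robot and the scene stay as the last step left them, time stands still between calls to the robot, and variables do not carry over. Pictures are saved under pics/ and viewed, and the job is handed in when it is done.

Besides the shell and the picture viewer there is one more tool, called after "Emit:" as name(argument=value, ...) on one line, values as JSON. step_arm: Moves the arm, as the interface text tells. Its arguments: {"type":"object","properties":{"dr":{"type":"array"},"travel":{"type":"array"},"jaw":{"type":"array"}},"required":["dr","travel","jaw"]}

```bash
mkdir -p pics; python3 - <<'E'
from cell import read_state, eyes, ctrl
import cv2,numpy as np
for n in("scene","top"):
    p,d=eyes.camera(n); np.savez(f"pics/{n}0.npz",p=p,d=d); cv2.imwrite(f"pics/{n}0.png",p[:,:,::-1]); i=eyes.camera_info(n); print(n,i)
s=read_state();print(s,ctrl.pinch_z)
E
```

```text
scene {'fovy': 51.72805453951171, 'cx': 275.67333955811193, 'cy': 206.8049240493453, 'k1': -0.1297600968463114, 'T': array([[-0.39344081, -0.63359669,  0.66615281,  1.07570239],
       [ 0.91917553, -0.25698567,  0.29845387,  0.18652108],
       [-0.01790766,  0.72973529,  0.68349522,  0.59610117],
       [ 0.        ,  0.        ,  0.        ,  1.        ]])}
top {'fovy': 50.26312557475741, 'cx': 282.3976927234868, 'cy': 213.65662688867425, 'k1': -0.07932176503399033, 'T': array([[ 0.00703518,  0.99464544, -0.10310651,  0.44815513],
       [-0.9992363 ,  0.0109557 ,  0.03750716, -0.04789662],
       [ 0.03843593,  0.1027639 ,  0.99396291,  0.96412684],
       [ 0.        ,  0.        ,  0.        ,  1.        ]])}
{'clock': 0.1, 'joint_positions': array([-1.36262103e+00,  1.24454223e-01,  1.65155095e+00, -1.14144765e-05,
        1.36752577e+00, -8.25955859e-02]), 'joint_vel': array([-0.00031199, -0.00227073, -0.0025791 ,  0.00121341, -0.00054959,
        0.00161241]), 'tau': array([ 9.49101968e-05, -4.24931467e+01, -3.66653645e+01, -1.06757834e-04,
        3.93938491e-03,  5.89299958e-06]), 'tcp_pos': array([ 0.18619142, -0.62211173,  0.19975875]), 'tcp_rot': array([ 9.89449507e-01,  1.44874892e-01, -6.63899643e-05, -9.66882347e-04]), 'wrist_force': array([1.13441603, 0.78372342, 0.24256157]), 'moment': array([0.02401646, 0.03988428, 0.01500074]), 'grip_width': 0.08567260249961965} 0.0187
```

View pics/scene0.png

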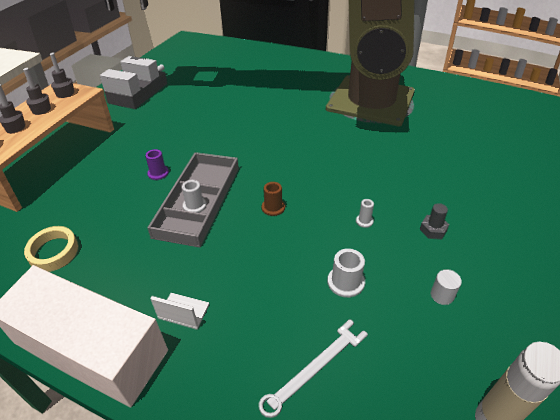

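View pics/top0.png

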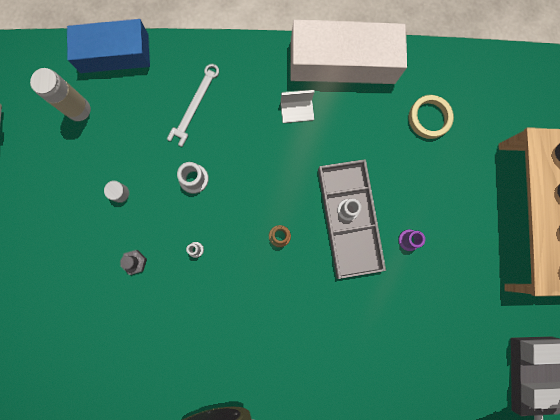

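The scene view shows the large bushing at (347,270), the small one at (366,212) and the tote around (195,198). In the top view the large one is at (192,178), the small at (195,250), the medium at (349,208) and the tote centre near (351,220). The tote's wide end faces the robot. Next I'll measure these from depth.

```bash
cat > h.py <<'E'
import numpy as np,cv2
from cell import eyes
def cloud(n,d):
    i=eyes.camera_info(n);h,w=d.shape;f=h/2/np.tan(np.radians(i["fovy"])/2)
    K=np.array([[f,0,i["cx"]],[0,f,i["cy"]],[0,0,1]]);u,v=np.meshgrid(np.arange(w),np.arange(h))
    q=cv2.undistortPoints(np.stack([u,v],-1).reshape(-1,1,2).astype(float),K,np.array([i["k1"],0,0,0,0])).reshape(h,w,2)
    c=np.stack([q[...,0]*d,-q[...,1]*d,-d,np.ones_like(d)],-1)
    P=(c@i["T"].T)[...,:3]; P[d<=0]=np.nan; return P
def load(n,k):
    z=np.load(f"pics/{n}{k}.npz");return z["p"],z["d"]
E
python3 - <<'E'
from h import *
C={n:cloud(n,load(n,0)[1]) for n in("top","scene")}
for n in C: 
    P=C[n]; p=load(n,0)[0]; g=(p[...,1]>1.5*p[...,0])&(p[...,1]>50); print(n,"bench z",np.nanmedian(P[g][:,2]))
T=C["top"]
for nm,(u,v) in dict(L=(192,178),S=(195,250),M=(349,208),tote=(351,220),brown=(280,236),purple=(413,239),slug=(116,191),bolt=(132,262)).items(): print(nm,np.round(T[v,u],3))
def circ(n,ctr,zlo,zhi,R):
    P=C[n];m=(P[...,2]>zlo)&(P[...,2]<zhi)&(np.hypot(P[...,0]-ctr[0],P[...,1]-ctr[1])<R)
    q=P[m];c,r=cv2.minEnclosingCircle(q[:,:2].astype(np.float32)); return len(q),np.round(c,4),round(r,4),np.round(np.median(q[:,2]),4)
for nm,(u,v),h,R,fh in(("L",(192,178),.06,.05,.008),("S",(195,250),.05,.035,.006),("M",(349,208),.059,.035,.011)):
    for n in C:
        c=T[v,u,:2]
        print(nm,n,"top",circ(n,c,h-.005,h+.006,R))
        if nm!="M":
            print("   flange+",circ(n,c,.004,h+.01,R))
E
```

```text
top bench z -0.0007554150850233032
scene bench z 0.00015016621665769891
L [ 0.625  0.114 -0.004]
S [nan nan nan]
M [ 0.562 -0.23   0.002]
tote [ 0.535 -0.233  0.005]
brown [ 0.5   -0.079  0.001]
purple [ 0.495 -0.372 -0.001]
slug [0.587 0.263 0.043]
bolt [0.441 0.22  0.056]
L top top (259, array([0.623 , 0.1109]), 0.0257, np.float64(0.059))
   flange+ (644, array([0.6296, 0.1116]), 0.0381, np.float64(0.0409))
L scene top (389, array([0.6229, 0.111 ]), 0.0258, np.float64(0.0596))
   flange+ (1403, array([0.6234, 0.1097]), 0.0322, np.float64(0.0388))
S top top (0, array([0., 0.]), 0.0, np.float64(nan))
   flange+ (0, array([0., 0.]), 0.0, np.float64(nan))
S scene top (0, array([0., 0.]), 0.0, np.float64(nan))
   flange+ (0, array([0., 0.]), 0.0, np.float64(nan))
M top top (129, array([ 0.5582, -0.2262]), 0.0179, np.float64(0.0577))
M scene top (148, array([ 0.5571, -0.2249]), 0.0192, np.float64(0.0586))
  return _methods._mean(a, axis=axis, dtype=dtype,
  ret = ret.dtype.type(ret / rcount)
```

```bash
python3 - <<'E'
from h import *
C={n:cloud(n,load(n,0)[1]) for n in("top","scene")}
for n,(u0,u1,v0,v1) in dict(top=(180,212,235,265),scene=(350,385,190,235)).items():
    q=C[n][v0:v1,u0:u1].reshape(-1,3)
    for lo,hi in((.043,.056),(.003,.056)):
        m=(q[:,2]>lo)&(q[:,2]<hi);a=q[m]
        c,r=cv2.minEnclosingCircle(a[:,:2].astype(np.float32));print("S",n,lo,m.sum(),np.round(c,4),round(r,4),np.nanmedian(a[:,2]).round(4))
for n in C:
    q=C[n].reshape(-1,3); ok=(abs(q[:,0]-.535)<.15)&(abs(q[:,1]+.233)<.11)&(q[:,2]>.0275)&(q[:,2]<.033)&(np.hypot(q[:,0]-.558,q[:,1]+.2255)>.03)
    im=np.zeros(C[n].shape[:2],np.uint8); im.ravel()[ok]=1
    a=q[ok,:2].astype(np.float32); k,lab,st,_=cv2.connectedComponentsWithStats(im)
    print(n,ok.sum(),sorted(st[1:,4])[::-1][:5])
    b=st[1:,4].argmax()+1; a=q[(lab==b).ravel(),:2].astype(np.float32) if n=="x" else a
    print("rect",cv2.minAreaRect(a*1000)); 
    # yaw est of tote y axis from dividers
E
```

```text
S top 0.043 75 [0.4691 0.1016] 0.0117 0.0489
S top 0.003 197 [0.47   0.1018] 0.0348 0.0246
S scene 0.043 106 [0.469  0.1027] 0.0133 0.0492
S scene 0.003 384 [0.4312 0.1031] 0.0551 0.0285
top 587 [np.int32(257), np.int32(219), np.int32(43), np.int32(40), np.int32(11)]
rect ((538.3976440429688, -231.14694213867188), (242.3592071533203, 103.10108947753906), 9.526468276977539)
scene 683 [np.int32(669), np.int32(2), np.int32(1), np.int32(1), np.int32(1)]
rect ((541.55126953125, -256.4500732421875), (246.7017364501953, 155.36790466308594), 9.606696128845215)
```

Emit:
step_arm(dr=[[0,0,-1],[0,0,-1],[0,0,-1],[0,0,-1],[0,0,-1],[0,0,-1],[0,0,-1],[0,0,0],[0,0,0],[0,0,0],[0,0,0],[0,0,0],[0,0,0],[0,0,0],[0,0,0],[0,0,0],[0,0,0],[0,0,0]], travel=[[0.02,0.0335,0],[0.02,0.0335,0],[0.02,0.0335,0],[0.02,0.0335,0],[0.02,0.0335,0],[0.02,0.0335,0],[0.02,0.0335,0],[0.02,0.0335,0],[0.02,0.0335,0],[0.02,0.0335,0],[0.02,0.0335,0],[0.02,0.0335,0],[0.02,0.0335,0],[0.02,0.0335,0],[0.02,0.0335,0],[0.02,0.0335,0],[0.02,0.0335,0],[0.02,0.0335,0]], jaw=[1,1,1,1,1,1,1,1,1,1,1,1,1,1,1,1,1,1])

```text
clock: 1.6
tcp_pos: [0.5476, 0.0098, 0.1894]
tcp_rot: [0.997, 0.074, -0.002, -0.005]
wrist_force: [0.2, -0.5, 0.7]
grip_width: 0.0853
```

Emit:
step_arm(dr=[[0,0,0],[0,0,0],[0,0,0],[0,0,0],[0,0,0]], travel=[[0.02,0.03,-0.01],[0.02,0.03,-0.01],[0.02,0.026,-0.01],[0.01,0.01,0],[0,0,0]], jaw=[1,1,1,1,1])

```text
clock: 2.02
tcp_pos: [0.6211, 0.1188, 0.1558]
tcp_rot: [0.997, 0.078, -0.003, -0.006]
wrist_force: [-0.5, -0.8, -0.5]
grip_width: 0.0851
```

```bash
cat > st.py <<'E'
from cell import read_state
from scipy.spatial.transform import Rotation as R
import numpy as np
s=read_state();M=R.from_quat(s["tcp_rot"]).as_matrix()
print(s["clock"].__round__(2),np.round(s["tcp_pos"],4),"yaw y",np.degrees(np.arctan2(M[1,1],M[0,1])).round(2),"z axis",np.round(M[:,2],4),"fix deg",np.degrees(np.cross(M[:,2],[0,0,-1])).round(2),"F",np.round(s["wrist_force"],1),"w",s["grip_width"].__round__(4))
E
python3 st.py
```

```text
2.02 [0.6211 0.1188 0.1558] yaw y -81.01 z axis [-0.0066  0.0106 -0.9999] fix deg [-0.6  -0.38 -0.  ] F [-0.5 -0.8 -0.5] w 0.0851
```

Emit:
step_arm(dr=[[-0.6,-0.4,0],[0,0,0],[0,0,0]], travel=[[0.002,-0.008,0],[0,0,-0.03],[0,0,-0.03]], jaw=[1,1,1])

```text
clock: 2.27
tcp_pos: [0.6273, 0.1097, 0.1015]
tcp_rot: [0.997, 0.079, 0.006, 0.001]
wrist_force: [-0.0, 0.1, -1.3]
grip_width: 0.0856
```

```bash
python3 st.py
```

```text
2.27 [0.6273 0.1097 0.1015] yaw y -80.89 z axis [ 0.0131 -0.0017 -0.9999] fix deg [0.1  0.75 0.  ] F [-0.   0.1 -1.3] w 0.0856
```

Emit:
step_arm(dr=[[0,0,0],[0,0.5,0],[0,0,0]], travel=[[-0.004,0.001,-0.02],[0,0,-0.02],[0,0,0]], jaw=[1,1,1])

```text
clock: 2.52
tcp_pos: [0.6176, 0.1049, 0.0545]
tcp_rot: [0.997, 0.077, -0.002, 0.002]
wrist_force: [-1.4, -0.1, -0.8]
grip_width: 0.0856
```

```bash
python3 st.py
```

```text
2.52 [0.6176 0.1049 0.0545] yaw y -81.11 z axis [-0.0042 -0.0053 -1.    ] fix deg [ 0.3  -0.24  0.  ] F [-1.4 -0.1 -0.8] w 0.0856
```

Emit:
step_arm(dr=[[0,0,0],[0,0,0],[0,0,0],[0,0,0]], travel=[[0.005,0.006,0],[0,0,-0.015],[0,0,-0.013],[0,0,0]], jaw=[1,1,1,1])

```text
clock: 2.85
tcp_pos: [0.6244, 0.108, 0.0284]
tcp_rot: [0.997, 0.076, 0.0, 0.003]
wrist_force: [-0.8, -0.1, 0.1]
grip_width: 0.0856
```

```bash
python3 st.py
```

```text
2.85 [0.6244 0.108  0.0284] yaw y -81.32 z axis [ 0.0014 -0.0061 -1.    ] fix deg [0.35 0.08 0.  ] F [-0.8 -0.1  0.1] w 0.0856
```

Emit:
step_arm(dr=[[0.3,0,0],[0,0,0],[0,0,0]], travel=[[-0.001,0.003,-0.005],[0,0,0],[0,0,0]], jaw=[1,1,0.9])

```text
clock: 3.1
tcp_pos: [0.6242, 0.1112, 0.0238]
tcp_rot: [0.997, 0.076, 0.002, 0.0]
wrist_force: [-0.0, 0.1, 0.3]
grip_width: 0.0778
```

```bash
python3 st.py; python3 - <<'E'
from cell import eyes
import cv2
p,d=eyes.camera("scene"); cv2.imwrite("pics/g1.png",cv2.resize(p[150:330,240:480,::-1],None,fx=3,fy=3))
E
```

```text
3.1 [0.6242 0.1112 0.0238] yaw y -81.33 z axis [ 3.1e-03 -4.0e-04 -1.0e+00] fix deg [0.02 0.18 0.  ] F [-0.   0.1  0.3] w 0.0778
```

View pics/g1.png

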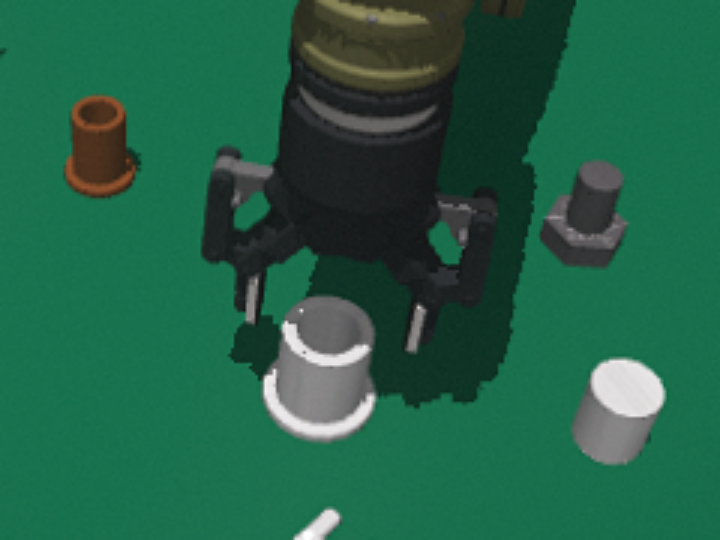

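The image shows the fingers either side of the large bushing, but their tips (crop 250,320 and 412,350) look high or toward the robot. I'll check them with depth.

```bash
python3 - <<'E'
from h import *
for n in("scene","top"):
    p,d=eyes.camera(n);np.savez(f"pics/{n}1.npz",p=p,d=d)
    P=cloud(n,d);print(n)
    r=np.hypot(P[...,0]-.623,P[...,1]-.111)
    for s in(1,-1):
        m=(abs(P[...,0]-.623)<.04)&((P[...,1]-.111)*s>.034)&((P[...,1]-.111)*s<.07)&(P[...,2]>.012)&(P[...,2]<.08)
        q=P[m]; print(s,m.sum(), "min z",np.sort(q[:,2])[:6].round(3),"x",np.percentile(q[:,0],[2,50,98]).round(3),"y",np.percentile(q[:,1],[2,50,98]).round(3))
        for a,b in((.012,.03),(.03,.045),(.045,.06),(.06,.08)):
            w=q[(q[:,2]>a)&(q[:,2]<b)]
            if len(w): print("   z",a,len(w),"x",w[:,0].min().round(3),w[:,0].max().round(3),"y",w[:,1].min().round(3),w[:,1].max().round(3))
    t=(P[...,2]>.055)&(P[...,2]<.065)&(r<.028)
    if t.sum()>5: print("top",t.sum(),cv2.minEnclosingCircle(P[t][:,:2].astype(np.float32)))
E
```

```text
scene
1 49 min z [0.064 0.065 0.067 0.067 0.067 0.068] x [0.614 0.625 0.629] y [0.149 0.156 0.163]
   z 0.06 49 x 0.61 0.629 y 0.148 0.164
-1 44 min z [0.064 0.066 0.066 0.067 0.068 0.069] x [0.623 0.638 0.641] y [0.062 0.071 0.075]
   z 0.06 44 x 0.622 0.641 y 0.062 0.075
top 387 ((0.6231334805488586, 0.11028803884983063), 0.02613130770623684)
topTraceback (most recent call last):
  File "<stdin>", line 8, in <module>
    return _quantile_unchecked(
        a, q, axis, out, overwrite_input, method, keepdims, weights)
    return _ureduce(a,
                    func=_quantile_ureduce_func,
    ...<5 lines>...
                    overwrite_input=overwrite_input,
                    method=method)
    r = func(a, **kwargs)
    result = _quantile(arr,
                       quantiles=q,
    ...<2 lines>...
                       out=out,
                       weights=wgt)
    slices_having_nans = np.isnan(arr[-1, ...])
                                  ~~~^^^^^^^^^
IndexError: index -1 is out of bounds for axis 0 with size 0
```

```bash
python3 - <<'E'
from h import *
p,d=load("scene",1);P=cloud("scene",d)
for (u0,u1,v0,v1) in((316,330,238,266),(370,390,246,272)):
    for v in range(v0,v1,2):
        print(v,[ (u,*(1000*P[v,u]).round().tolist()) for u in range(u0,u1,1) if P[v,u,2]>.012][:7])
E
```

```text
238 [(317, 638.0, 59.0, 105.0), (318, 637.0, 60.0, 105.0), (319, 642.0, 63.0, 111.0), (320, 641.0, 64.0, 111.0), (321, 640.0, 66.0, 110.0), (322, 641.0, 68.0, 112.0), (323, 641.0, 69.0, 112.0)]
240 [(319, 641.0, 63.0, 105.0), (320, 642.0, 65.0, 107.0), (321, 643.0, 67.0, 109.0), (322, 642.0, 68.0, 108.0), (323, 642.0, 70.0, 109.0), (324, 641.0, 71.0, 109.0), (325, 641.0, 73.0, 110.0)]
242 [(319, 637.0, 62.0, 97.0), (320, 636.0, 63.0, 96.0), (321, 637.0, 65.0, 98.0), (322, 635.0, 66.0, 96.0), (323, 640.0, 69.0, 103.0), (324, 638.0, 70.0, 101.0), (325, 637.0, 72.0, 101.0)]
244 [(319, 636.0, 62.0, 91.0), (320, 638.0, 64.0, 94.0), (321, 636.0, 65.0, 92.0), (322, 637.0, 67.0, 94.0), (323, 639.0, 69.0, 97.0), (324, 641.0, 72.0, 100.0), (325, 640.0, 73.0, 100.0)]
246 [(318, 639.0, 62.0, 89.0), (319, 637.0, 63.0, 87.0), (320, 636.0, 64.0, 87.0), (321, 637.0, 66.0, 89.0), (322, 636.0, 67.0, 88.0), (323, 639.0, 70.0, 93.0), (324, 640.0, 71.0, 94.0)]
248 [(318, 638.0, 62.0, 83.0), (319, 638.0, 63.0, 83.0), (320, 638.0, 65.0, 85.0), (321, 637.0, 66.0, 84.0), (322, 640.0, 69.0, 88.0), (323, 641.0
[... 2107 characters left out ...]
6, 628.0, 152.0, 84.0), (377, 628.0, 154.0, 85.0), (378, 628.0, 155.0, 85.0), (379, 627.0, 157.0, 84.0), (380, 622.0, 158.0, 80.0), (381, 622.0, 159.0, 80.0)]
262 [(374, 616.0, 149.0, 64.0), (375, 629.0, 152.0, 79.0), (376, 628.0, 153.0, 79.0), (377, 629.0, 155.0, 80.0), (378, 629.0, 156.0, 81.0), (379, 627.0, 157.0, 79.0), (380, 623.0, 159.0, 76.0)]
264 [(374, 625.0, 151.0, 70.0), (375, 628.0, 152.0, 73.0), (376, 627.0, 154.0, 74.0), (377, 628.0, 155.0, 75.0), (378, 628.0, 157.0, 75.0), (379, 623.0, 158.0, 71.0), (380, 621.0, 159.0, 70.0)]
266 [(374, 629.0, 151.0, 69.0), (375, 627.0, 153.0, 68.0), (376, 629.0, 155.0, 72.0), (377, 628.0, 156.0, 71.0), (378, 626.0, 157.0, 69.0)]
268 []
270 []
```

The depth shows the pad tips at z≈0.068, straddling the bushing correctly sideways. The TCP reading implies about 0.037, so heights disagree by about 30 mm. I'll lower in small steps and watch both the force and the picture.

Emit:
step_arm(dr=[[0,0,0],[0,0,0],[0,0,0]], travel=[[-0.001,0,-0.007],[0,0,-0.006],[0,0,0]], jaw=[0.95,0.95,0.95])

```text
clock: 3.5
tcp_pos: [0.6241, 0.1114, 0.0112]
tcp_rot: [0.997, 0.076, 0.003, 0.0]
wrist_force: [-0.7, -0.4, -0.1]
grip_width: 0.0813
```

```bash
python3 st.py; cat > tip.py <<'E'
from h import *
import sys
k=sys.argv[1];cx,cy=float(sys.argv[2]),float(sys.argv[3])
p,d=eyes.camera("scene");np.savez(f"pics/scene{k}.npz",p=p,d=d)
P=cloud("scene",d)
for s in(1,-1):
    m=(abs(P[...,0]-cx)<.04)&((P[...,1]-cy)*s>.03)&((P[...,1]-cy)*s<.07)&(P[...,2]>.01)&(P[...,2]<.11)
    if m.sum(): q=P[m];print(s,m.sum(),"lowest z",np.sort(q[:,2])[:5].round(3),"x98",np.percentile(q[:,0],98).round(3),"inner y",np.percentile(q[:,1]*s,2).round(3))
cv2.imwrite(f"pics/g{k}.png",cv2.resize(p[150:330,240:480,::-1],None,fx=3,fy=3))
E
python3 tip.py 2 .623 .111
```

```text
3.5 [0.6241 0.1114 0.0112] yaw y -81.31 z axis [ 5.9e-03 -2.0e-04 -1.0e+00] fix deg [0.01 0.34 0.  ] F [-0.7 -0.4 -0.1] w 0.0813
1 361 lowest z [0.055 0.056 0.057 0.057 0.058] x98 0.629 inner y 0.151
-1 348 lowest z [0.054 0.055 0.056 0.056 0.057] x98 0.645 inner y -0.075
```

View pics/g2.png

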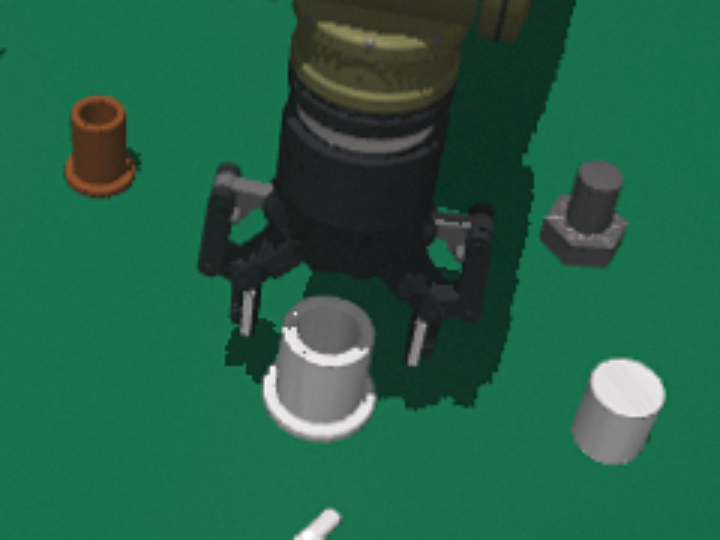

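The tips follow the motion but sit about 31 mm higher than the TCP reading implies, so I'll steer by the picture. They need to go about 19 mm lower, to tips at z≈0.036.

Emit:
step_arm(dr=[[0,0.3,0],[0,0,0],[0,0,0],[0,0,0]], travel=[[-0.001,0,-0.007],[0,0,-0.006],[0,0,-0.006],[0,0,0]], jaw=[0.95,0.95,0.95,0.95])

```text
clock: 3.88
tcp_pos: [0.6231, 0.1114, -0.0094]
tcp_rot: [0.997, 0.076, 0.0, 0.0]
wrist_force: [-0.8, -0.0, -1.1]
grip_width: 0.081
```

```bash
python3 st.py; python3 tip.py 3 .623 .111
```

```text
3.88 [ 0.6231  0.1114 -0.0094] yaw y -81.31 z axis [ 3.e-04 -2.e-04 -1.e+00] fix deg [0.01 0.02 0.  ] F [-0.8 -0.  -1.1] w 0.081
1 547 lowest z [0.035 0.035 0.036 0.037 0.037] x98 0.635 inner y 0.143
-1 498 lowest z [0.032 0.034 0.035 0.036 0.037] x98 0.645 inner y -0.08
```

View pics/g3.png

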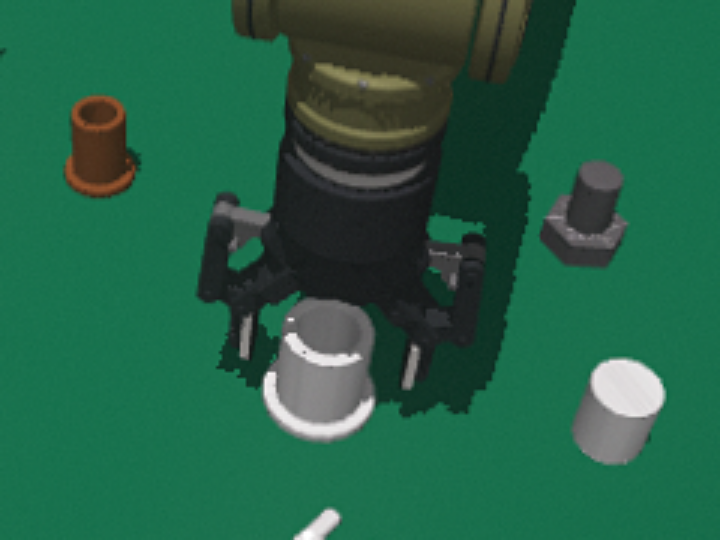

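Tips are now at z≈0.035 on either side of the tube (crop 247,350 and 410,380). Closing.

Emit:
step_arm(dr=[[0,0,0],[0,0,0],[0,0,0],[0,0,0],[0,0,0],[0,0,0],[0,0,0],[0,0,0]], travel=[[0,0,0],[0,0,0],[0,0,0],[0,0,0],[0,0,0],[0,0,0],[0,0,0],[0,0,0]], jaw=[0.6,0.3,0,0,0,0,0,0])

```text
clock: 4.6
tcp_pos: [0.6239, 0.1108, -0.0086]
tcp_rot: [0.997, 0.076, 0.001, 0.001]
wrist_force: [0.2, -0.2, -0.7]
grip_width: 0.0477
```

```bash
python3 st.py
```

```text
4.6 [ 0.6239  0.1108 -0.0086] yaw y -81.29 z axis [ 0.0019 -0.0011 -1.    ] fix deg [0.06 0.11 0.  ] F [ 0.2 -0.2 -0.7] w 0.0477
```

Emit:
step_arm(dr=[[0,0,0],[0,0,0],[0,0,0],[0,0,0],[0,0,0],[0,0,0],[0,0,0]], travel=[[0,0,0.01],[0,0,0.02],[0,0,0.02],[0,0,0.02],[0,0,0.02],[0,0,0.015],[0,0,0]], jaw=[0,0,0,0,0,0,0])

```text
clock: 5.18
tcp_pos: [0.6118, 0.1103, 0.091]
tcp_rot: [0.997, 0.076, -0.012, 0.0]
wrist_force: [0.2, 0.2, -5.5]
grip_width: 0.048
```

```bash
python3 st.py; python3 tip.py 4 .623 .111
```

```text
5.18 [0.6118 0.1103 0.091 ] yaw y -81.29 z axis [-0.0231 -0.0025 -0.9997] fix deg [ 0.14 -1.32  0.  ] F [ 0.2  0.2 -5.5] w 0.048
1 6 lowest z [0.103 0.103 0.106 0.106 0.108] x98 0.617 inner y 0.141
-1 7 lowest z [0.102 0.103 0.103 0.107 0.107] x98 0.619 inner y -0.081
```

View pics/g4.png

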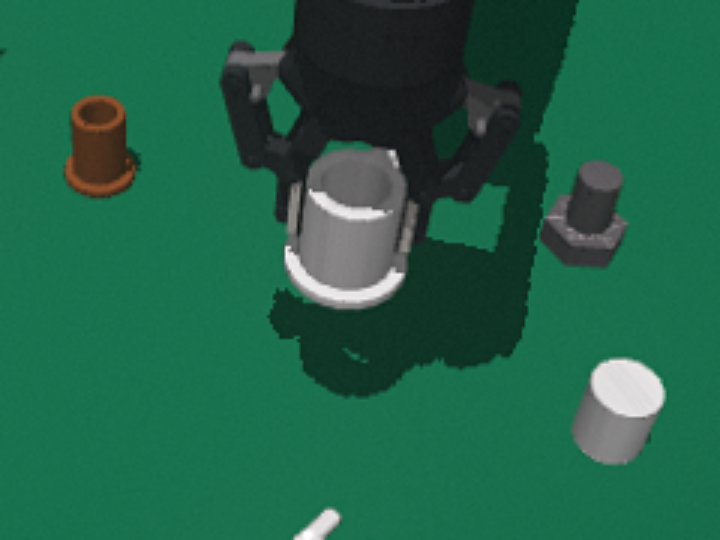

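The large bushing is held upright. I'll measure the held bushing and tip heights, plus a better tote check from the scene camera.

```bash
python3 - <<'E'
from h import *
p,d=load("scene",4);P=cloud("scene",d)
m=np.zeros(d.shape,bool);m[190:255,325:390]=1
q=P[m&(P[...,2]>.05)]
t=q[(q[:,2]>.148)&(q[:,2]<.168)];print("rim z",np.percentile(t[:,2],[50,95]))
print("flange low z",np.sort(q[:,2])[:5])
for v in range(208,238,2): print(v,[(u,*(1000*P[v,u]).round().tolist()) for u in (334,336,337,338,339,340,374,375,376,377,378)if P[v,u,2]>.03])
# tote rim from scene: largest component
p,d=load("scene",0);P=cloud("scene",d)
ok=((P[...,2]>.0275)&(P[...,2]<.033)).astype(np.uint8);ok[:,:140]=0;ok[:,245:]=0
k,lab,st,_=cv2.connectedComponentsWithStats(ok,connectivity=8);b=st[1:,4].argmax()+1;print(st[b]);print(cv2.minAreaRect((P[lab==b][:,:2]*1000).astype(np.float32)))
E
```

```text
rim z [0.15865754 0.16288223]
flange low z [0.05006932 0.05010948 0.05012001 0.0502934  0.05035841]
208 [(334, 629.0, 78.0, 168.0), (336, 631.0, 82.0, 170.0), (337, 630.0, 83.0, 170.0), (338, 628.0, 84.0, 169.0), (339, 627.0, 85.0, 169.0), (340, 628.0, 87.0, 170.0), (374, 600.0, 131.0, 161.0), (375, 621.0, 135.0, 181.0), (376, 621.0, 136.0, 182.0), (377, 621.0, 138.0, 182.0), (378, 620.0, 139.0, 182.0)]
210 [(334, 630.0, 79.0, 165.0), (336, 627.0, 81.0, 163.0), (337, 629.0, 83.0, 165.0), (338, 629.0, 85.0, 166.0), (339, 628.0, 86.0, 165.0), (340, 625.0, 87.0, 163.0), (374, 602.0, 132.0, 159.0), (375, 621.0, 136.0, 177.0), (376, 621.0, 137.0, 178.0), (377, 622.0, 138.0, 179.0), (378, 621.0, 140.0, 178.0)]
212 [(334, 624.0, 78.0, 155.0), (336, 625.0, 81.0, 157.0), (337, 627.0, 83.0, 159.0), (338, 627.0, 84.0, 160.0), (339, 626.0, 86.0, 160.0), (340, 626.0, 87.0, 161.0), (374, 608.0, 133.0, 161.0), (375, 620.0, 136.0, 173.0), (376, 620.0, 137.0, 173.0), (377, 620.0, 139.0, 174.0), (378, 620.0, 140.0, 174.0)]
214 [(334, 624.0, 78.0, 152.0), (336, 622.0, 81.0, 151.0), (337, 627.0, 83.0, 1
[... 2560 characters left out ...]
617.0, 83.0, 108.0), (337, 616.0, 84.0, 107.0), (338, 615.0, 85.0, 107.0), (339, 619.0, 88.0, 112.0), (340, 624.0, 90.0, 118.0), (374, 618.0, 140.0, 132.0), (375, 619.0, 141.0, 133.0)]
234 [(334, 618.0, 80.0, 103.0), (336, 622.0, 84.0, 109.0), (337, 620.0, 85.0, 107.0), (338, 619.0, 86.0, 107.0), (339, 622.0, 89.0, 110.0), (340, 625.0, 91.0, 114.0), (374, 617.0, 140.0, 126.0), (375, 618.0, 142.0, 128.0)]
236 [(334, 621.0, 81.0, 102.0), (337, 624.0, 86.0, 107.0), (338, 623.0, 88.0, 107.0), (339, 624.0, 90.0, 108.0), (340, 626.0, 92.0, 111.0), (374, 603.0, 140.0, 108.0)]
[148 153  90  85 669]
((537.2564086914062, -231.07542419433594), (246.7017364501953, 103.89681243896484), 9.606696128845215)
```

Pad tips are 28 mm above the underside, so they stay above the tote walls. The tote centre agrees across both views at (0.538,-0.231), long axis at 9.5°. The wide compartment's centre is therefore (0.469,-0.243). Carrying there.

Emit:
step_arm(dr=[[0,-0.7,0],[0,-0.6,0],[0,0,0],[0,0,0],[0,0,0],[0,0,0],[0,0,0],[0,0,0],[0,0,0],[0,0,0],[0,0,0],[0,0,0]], travel=[[-0.006,-0.017,0.01],[-0.014,-0.034,0.005],[-0.014,-0.035,0],[-0.014,-0.035,0],[-0.014,-0.035,0],[-0.014,-0.035,0],[-0.014,-0.035,0],[-0.014,-0.035,0],[-0.014,-0.035,0],[-0.014,-0.03,0],[-0.006,-0.015,0],[0,0,0]], jaw=[0,0,0,0,0,0,0,0,0,0,0,0])

```text
clock: 6.23
tcp_pos: [0.4479, -0.2364, 0.081]
tcp_rot: [0.997, 0.079, -0.017, -0.006]
wrist_force: [0.5, 0.7, -6.1]
grip_width: 0.0484
```

```bash
python3 st.py
```

```text
6.23 [ 0.4479 -0.2364  0.081 ] yaw y -80.91 z axis [-0.0355  0.0088 -0.9993] fix deg [-0.51 -2.03 -0.  ] F [ 0.5  0.7 -6.1] w 0.0484
```

Emit:
step_arm(dr=[[-0.5,-2,0],[0,0,0],[0,0,0]], travel=[[0.021,-0.006,0],[0,0,0],[0,0,0]], jaw=[0,0,0])

```text
clock: 6.48
tcp_pos: [0.4647, -0.2408, 0.075]
tcp_rot: [0.997, 0.077, -0.004, -0.004]
wrist_force: [-0.3, 0.0, -7.0]
grip_width: 0.048
```

```bash
python3 st.py
```

```text
6.48 [ 0.4647 -0.2408  0.075 ] yaw y -81.15 z axis [-0.0081  0.0068 -0.9999] fix deg [-0.39 -0.46 -0.  ] F [-0.3  0.  -7. ] w 0.048
```

Emit:
step_arm(dr=[[-0.4,-0.5,0.6],[0,0,0],[0,0,0],[0,0,0]], travel=[[0.004,-0.002,-0.005],[0,0,-0.015],[0,0,-0.015],[0,0,0]], jaw=[0,0,0,0])

```text
clock: 6.82
tcp_pos: [0.4681, -0.2394, 0.0358]
tcp_rot: [0.996, 0.085, -0.001, -0.001]
wrist_force: [-1.3, 0.9, -7.3]
grip_width: 0.0485
```

```bash
python3 st.py; python3 - <<'E'
from h import *
p,d=eyes.camera("scene");np.savez("pics/scene5.npz",p=p,d=d)
P=cloud("scene",d);cv2.imwrite("pics/g5.png",cv2.resize(p[90:270,100:340,::-1],None,fx=3,fy=3))
r=np.hypot(P[...,0]-.469,P[...,1]+.2426)<.04
q=P[r&(P[...,2]>.085)&(P[...,2]<.115)];print(len(q))
if len(q): print(cv2.minEnclosingCircle(q[:,:2].astype(np.float32)),np.percentile(q[:,2],[5,50,95]))
E
```

```text
6.82 [ 0.4681 -0.2394  0.0358] yaw y -80.25 z axis [-0.0018  0.0017 -1.    ] fix deg [-0.1 -0.1 -0. ] F [-1.3  0.9 -7.3] w 0.0485
539
((0.47053730487823486, -0.24122002720832825), 0.03901161998510361) [0.08657453 0.09903154 0.11023566]
```

View pics/g5.png

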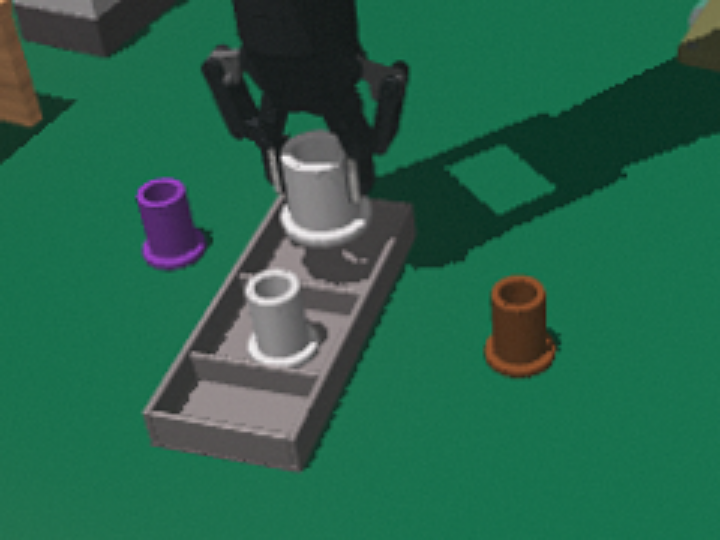

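The large bushing hangs upright over the wide compartment (crop 322,190), about 14 mm clear of the rims. Lowering with a small sideways fix.

Emit:
step_arm(dr=[[0,0,0],[0,0,0],[0,0,0],[0,0,0]], travel=[[0.001,-0.003,0],[0,0,-0.012],[0,0,-0.012],[0,0,0]], jaw=[0,0,0,0])

```text
clock: 7.2
tcp_pos: [0.4716, -0.2428, 0.0132]
tcp_rot: [0.996, 0.086, 0.001, 0.001]
wrist_force: [-1.8, 1.0, -7.7]
grip_width: 0.0481
```

```bash
python3 st.py
```

```text
7.2 [ 0.4716 -0.2428  0.0132] yaw y -80.11 z axis [ 0.0027 -0.0012 -1.    ] fix deg [0.07 0.16 0.  ] F [-1.8  1.  -7.7] w 0.0481
```

Emit:
step_arm(dr=[[0,0,0],[0,0,0],[0,0,0],[0,0,0]], travel=[[-0.002,0,-0.005],[0,0,-0.005],[0,0,-0.004],[0,0,0]], jaw=[0,0,0,0])

```text
clock: 7.53
tcp_pos: [0.4693, -0.2428, -0.0026]
tcp_rot: [0.996, 0.086, 0.001, 0.001]
wrist_force: [0.1, -0.2, -6.6]
grip_width: 0.0483
```

```bash
python3 st.py
```

```text
7.53 [ 0.4693 -0.2428 -0.0026] yaw y -80.11 z axis [ 2.3e-03 -9.0e-04 -1.0e+00] fix deg [0.05 0.13 0.  ] F [ 0.1 -0.2 -6.6] w 0.0483
```

Emit:
step_arm(dr=[[0,0,0],[0,0,0]], travel=[[0,0,-0.002],[0,0,-0.001]], jaw=[0,0])

```text
clock: 7.7
tcp_pos: [0.47, -0.2433, -0.0046]
tcp_rot: [0.996, 0.086, 0.001, 0.001]
wrist_force: [-4.3, 3.4, 4.9]
grip_width: 0.0482
```

```bash
python3 st.py
```

```text
7.7 [ 0.47   -0.2433 -0.0046] yaw y -80.13 z axis [ 0.003  -0.0012 -1.    ] fix deg [0.07 0.17 0.  ] F [-4.3  3.4  4.9] w 0.0482
```

It touches down at z -0.0046, as predicted. Opening gently and only part way, so the fingers stay inside the walls.

Emit:
step_arm(dr=[[0,0,0],[0,0,0],[0,0,0],[0,0,0]], travel=[[0,0,0],[0,0,0],[0,0,0],[0,0,0]], jaw=[0.6,0.65,0.67,0.67])

```text
clock: 8.03
tcp_pos: [0.4746, -0.2463, 0.0005]
tcp_rot: [0.996, 0.086, 0.006, 0.004]
wrist_force: [0.2, -0.1, 1.3]
grip_width: 0.0572
```

```bash
python3 st.py
```

```text
8.03 [ 0.4746 -0.2463  0.0005] yaw y -80.12 z axis [ 0.0122 -0.0073 -0.9999] fix deg [0.42 0.7  0.  ] F [ 0.2 -0.1  1.3] w 0.0572
```

Emit:
step_arm(dr=[[0.4,0.7,0],[0,0,0],[0,0,0],[0,0,0],[0,0,0],[0,0,0],[0,0,0]], travel=[[-0.002,0.001,0.003],[0,0,0.01],[0,0,0.015],[0,0,0.02],[0,0,0.03],[0,0,0.03],[0,0,0]], jaw=[0.69,0.69,0.69,0.69,0.69,0.69,0.69])

```text
clock: 8.62
tcp_pos: [0.4724, -0.2453, 0.1174]
tcp_rot: [0.996, 0.086, -0.0, 0.0]
wrist_force: [1.1, -0.6, 1.1]
grip_width: 0.059
```

```bash
python3 st.py; python3 - <<'E'
from h import *
p,d=eyes.camera("scene");np.savez("pics/scene6.npz",p=p,d=d)
P=cloud("scene",d);cv2.imwrite("pics/g6.png",cv2.resize(p[90:270,100:340,::-1],None,fx=3,fy=3))
r=np.hypot(P[...,0]-.469,P[...,1]+.2426)<.06
q=P[r&(P[...,2]>.058)&(P[...,2]<.07)];print(len(q))
if len(q): print(cv2.minEnclosingCircle(q[:,:2].astype(np.float32)),np.percentile(q[:,2],[5,50,95]))
E
```

```text
8.62 [ 0.4724 -0.2453  0.1174] yaw y -80.12 z axis [-5.e-04 -3.e-04 -1.e+00] fix deg [ 0.02 -0.03  0.  ] F [ 1.1 -0.6  1.1] w 0.059
194
((0.47019678354263306, -0.24194592237472534), 0.025620708242058754) [0.05853568 0.06261346 0.06477619]
```

View pics/g6.png

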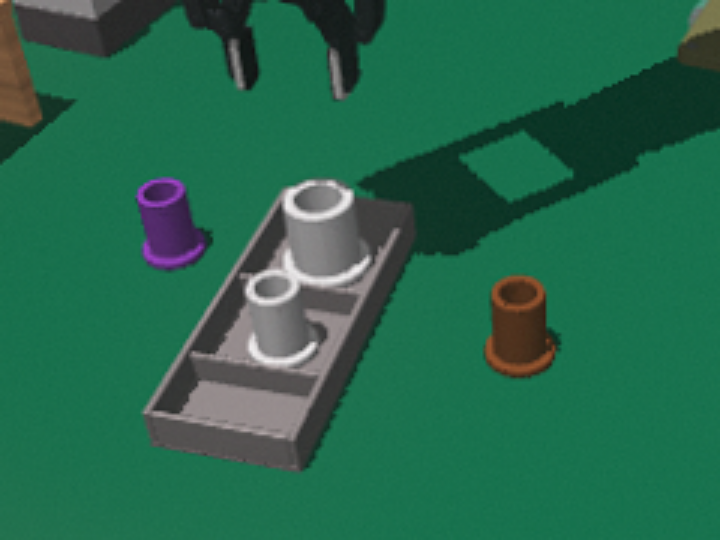

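The large bushing stands upright at (0.470,-0.242) in the wide compartment, top at z≈0.063 (crop 320,200); the medium is undisturbed. Next, the small bushing at (0.469,0.102).

Emit:
step_arm(dr=[[0,0,0],[0,0,0],[0,0,0],[0,0,0],[0,0,0],[0,0,0],[0,0,0],[0,0,0],[0,0,0],[0,0,0],[0,0,0]], travel=[[0,0.02,0],[0,0.038,0],[0,0.038,0],[0,0.038,0],[0,0.038,0],[0,0.038,0],[0,0.038,0],[0,0.038,0],[0,0.038,0],[0,0.02,-0.01],[0,0,0]], jaw=[0.75,0.75,0.75,0.75,0.75,0.75,0.75,0.75,0.75,0.75,0.75])

```text
clock: 9.58
tcp_pos: [0.4657, 0.1117, 0.1047]
tcp_rot: [0.997, 0.082, -0.002, 0.0]
wrist_force: [-0.3, -0.5, -1.5]
grip_width: 0.064
```

```bash
python3 st.py
```

```text
9.58 [0.4657 0.1117 0.1047] yaw y -80.58 z axis [-3.e-03 -4.e-04 -1.e+00] fix deg [ 0.02 -0.17  0.  ] F [-0.3 -0.5 -1.5] w 0.064
```

Next: down to tips ≈0.055 just above, aligned, then check.

Emit:
step_arm(dr=[[0,-0.2,0],[0,0,0],[0,0,0],[0,0,0],[0,0,0]], travel=[[0.004,-0.01,-0.01],[0,0,-0.025],[0,0,-0.025],[0,0,-0.015],[0,0,0]], jaw=[0.75,0.75,0.75,0.75,0.75])

```text
clock: 10.0
tcp_pos: [0.4702, 0.0977, 0.0261]
tcp_rot: [0.997, 0.083, 0.001, 0.002]
wrist_force: [-0.1, -0.4, -0.5]
grip_width: 0.0642
```

```bash
python3 st.py
```

```text
10.0 [0.4702 0.0977 0.0261] yaw y -80.44 z axis [ 0.003  -0.0028 -1.    ] fix deg [0.16 0.17 0.  ] F [-0.1 -0.4 -0.5] w 0.0642
```

Emit:
step_arm(dr=[[0.2,0.2,0],[0,0,0],[0,0,0],[0,0,0]], travel=[[-0.001,0.004,-0.005],[0,0,-0.014],[0,0,-0.014],[0,0,0]], jaw=[0.75,0.75,0.75,0.75])

```text
clock: 10.33
tcp_pos: [0.4704, 0.0978, -0.0075]
tcp_rot: [0.997, 0.08, 0.0, -0.0]
wrist_force: [-0.1, 0.4, -0.1]
grip_width: 0.0639
```

```bash
python3 st.py; python3 tip.py 7 .469 .102
```

```text
10.33 [ 0.4704  0.0978 -0.0075] yaw y -80.77 z axis [ 1.e-04  5.e-04 -1.e+00] fix deg [-0.03  0.01  0.  ] F [-0.1  0.4 -0.1] w 0.0639
1 368 lowest z [0.033 0.033 0.034 0.035 0.035] x98 0.477 inner y 0.132
-1 400 lowest z [0.03  0.034 0.034 0.036 0.036] x98 0.492 inner y -0.07
```

View pics/g7.png

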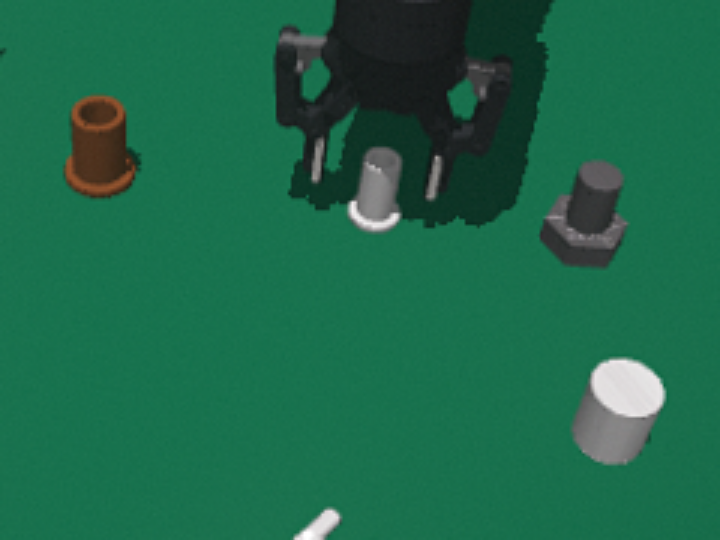

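The pads straddle the small tube (crop 380,190) with tips at z≈0.034. The hand needs about 4 mm more +y and a few mm down before closing.

Emit:
step_arm(dr=[[0,0,0],[0,0,0],[0,0,0]], travel=[[-0.001,0.004,-0.003],[0,0,0],[0,0,0]], jaw=[0.75,0.75,0.65])

```text
clock: 10.63
tcp_pos: [0.473, 0.1017, -0.0063]
tcp_rot: [0.997, 0.08, 0.003, -0.0]
wrist_force: [-1.1, 0.3, 0.0]
grip_width: 0.0559
```

```bash
python3 st.py
```

```text
10.63 [ 0.473   0.1017 -0.0063] yaw y -80.85 z axis [ 0.0069  0.0011 -1.    ] fix deg [-0.06  0.39  0.  ] F [-1.1  0.3  0. ] w 0.0559
```

Emit:
step_arm(dr=[[0,0.4,0],[0,0,0],[0,0,0]], travel=[[-0.004,0,-0.005],[0,0,0],[0,0,0]], jaw=[0.6,0.6,0.6])

```text
clock: 10.88
tcp_pos: [0.4704, 0.102, -0.0095]
tcp_rot: [0.997, 0.08, 0.002, -0.001]
wrist_force: [0.2, -0.4, -0.1]
grip_width: 0.0514
```

```bash
python3 st.py
```

```text
10.88 [ 0.4704  0.102  -0.0095] yaw y -80.82 z axis [ 0.0033  0.0015 -1.    ] fix deg [-0.09  0.19  0.  ] F [ 0.2 -0.4 -0.1] w 0.0514
```

Good. Closing, with a settle before lifting.

Emit:
step_arm(dr=[[0,0,0],[0,0,0],[0,0,0],[0,0,0],[0,0,0],[0,0,0],[0,0,0],[0,0,0]], travel=[[0,0,0],[0,0,0],[0,0,0],[0,0,0],[0,0,0],[0,0,0],[0,0,0],[0,0,0]], jaw=[0.5,0.4,0.2,0,0,0,0,0])

```text
clock: 11.55
tcp_pos: [0.4708, 0.1022, -0.009]
tcp_rot: [0.997, 0.08, 0.002, -0.001]
wrist_force: [-0.7, -0.6, 0.7]
grip_width: 0.022
```

```bash
python3 st.py
```

```text
11.55 [ 0.4708  0.1022 -0.009 ] yaw y -80.8 z axis [ 0.0042  0.0015 -1.    ] fix deg [-0.09  0.24  0.  ] F [-0.7 -0.6  0.7] w 0.022
```

Emit:
step_arm(dr=[[0,0,0],[0,0,0],[0,0,0],[0,0,0],[0,0,0],[0,0,0],[0,0,0]], travel=[[0,0,0.01],[0,0,0.02],[0,0,0.025],[0,0,0.025],[0,0,0.025],[0,0,0.015],[0,0,0]], jaw=[0,0,0,0,0,0,0])

```text
clock: 12.13
tcp_pos: [0.4652, 0.1015, 0.1153]
tcp_rot: [0.997, 0.08, -0.003, -0.0]
wrist_force: [1.9, -0.4, -1.1]
grip_width: 0.0219
```

```bash
python3 st.py;  python3 tip.py 8 .469 .102
```

```text
12.13 [0.4652 0.1015 0.1153] yaw y -80.8 z axis [-5.2e-03  4.0e-04 -1.0e+00] fix deg [-0.03 -0.3  -0.  ] F [ 1.9 -0.4 -1.1] w 0.0219
```

View pics/g8.png

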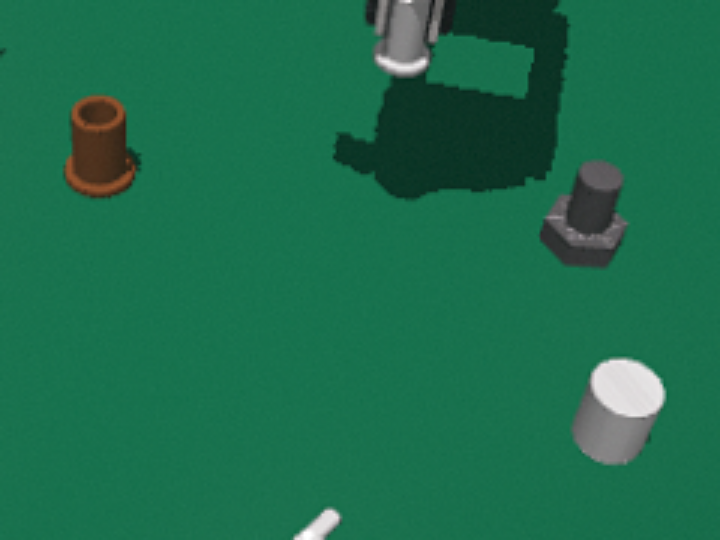

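The small bushing is held upright. Carrying it to the narrow compartment's centre at about (0.624,-0.217).

Emit:
step_arm(dr=[[0,0,0],[0,0,0],[0,0,0],[0,0,0],[0,0,0],[0,0,0],[0,0,0],[0,0,0],[0,0,0],[0,0,0],[0,0,0],[0,0,0]], travel=[[0.008,-0.016,0],[0.017,-0.033,0],[0.017,-0.033,0],[0.017,-0.033,0],[0.017,-0.033,0],[0.017,-0.033,0],[0.017,-0.033,0],[0.017,-0.033,0],[0.017,-0.033,0],[0.015,-0.025,0],[0.005,-0.012,0],[0,0,0]], jaw=[0,0,0,0,0,0,0,0,0,0,0,0])

```text
clock: 13.18
tcp_pos: [0.6204, -0.2278, 0.0917]
tcp_rot: [0.996, 0.082, -0.017, -0.007]
wrist_force: [-0.9, 1.4, -1.6]
grip_width: 0.022
```

```bash
python3 st.py
```

```text
13.18 [ 0.6204 -0.2278  0.0917] yaw y -80.55 z axis [-0.0349  0.0103 -0.9993] fix deg [-0.59 -2.   -0.  ] F [-0.9  1.4 -1.6] w 0.022
```

Emit:
step_arm(dr=[[-0.6,-2,0],[0,0,0],[0,0,0]], travel=[[0.005,0.011,0],[0,0,0],[0,0,0]], jaw=[0,0,0])

```text
clock: 13.43
tcp_pos: [0.6219, -0.2146, 0.0865]
tcp_rot: [0.997, 0.082, -0.004, -0.002]
wrist_force: [0.8, -0.4, -1.5]
grip_width: 0.0216
```

```bash
python3 st.py
```

```text
13.43 [ 0.6219 -0.2146  0.0865] yaw y -80.6 z axis [-0.008   0.0042 -1.    ] fix deg [-0.24 -0.46 -0.  ] F [ 0.8 -0.4 -1.5] w 0.0216
```

Emit:
step_arm(dr=[[-0.2,-0.4,0],[0,0,0],[0,0,0],[0,0,0]], travel=[[0.003,-0.002,-0.01],[0,0,-0.02],[0,0,-0.02],[0,0,0]], jaw=[0,0,0,0])

```text
clock: 13.77
tcp_pos: [0.624, -0.2136, 0.0341]
tcp_rot: [0.996, 0.084, -0.0, -0.0]
wrist_force: [-0.4, 1.1, -1.2]
grip_width: 0.0217
```

```bash
python3 st.py; python3 - <<'E'
from h import *
p,d=eyes.camera("scene");np.savez("pics/scene9.npz",p=p,d=d)
cv2.imwrite("pics/g9.png",cv2.resize(p[90:270,100:340,::-1],None,fx=3,fy=3))
P=cloud("scene",d);r=np.hypot(P[...,0]-.624,P[...,1]+.2166)<.03
q=P[r&(P[...,2]>.06)&(P[...,2]<.12)];print(len(q),q[:,2].min(),q[:,2].max())
E
```

```text
13.77 [ 0.624  -0.2136  0.0341] yaw y -80.35 z axis [-1.e-03  3.e-04 -1.e+00] fix deg [-0.02 -0.06 -0.  ] F [-0.4  1.1 -1.2] w 0.0217
659 0.06045100276575066 0.11981209603487591
```

View pics/g9.png

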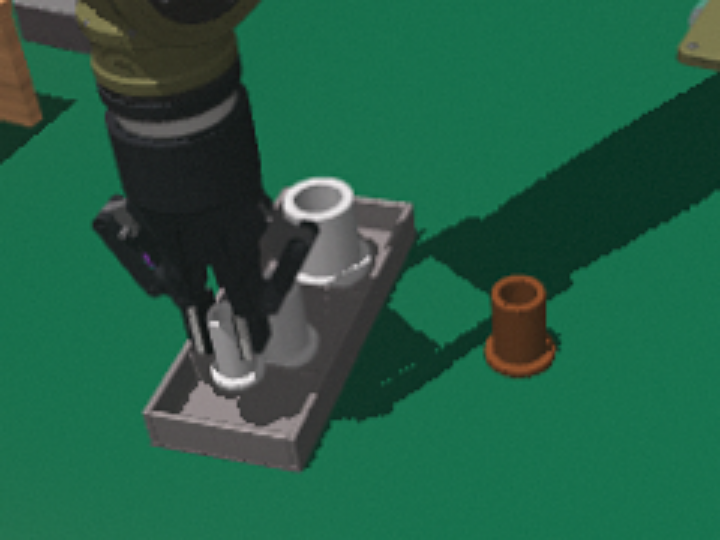

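The small bushing hangs upright over the narrow compartment (crop 235,350). Lowering.

Emit:
step_arm(dr=[[0,0,0],[0,0,0],[0,0,0],[0,0,0]], travel=[[0.001,-0.003,0],[0,0,-0.012],[0,0,-0.012],[0,0,0]], jaw=[0,0,0,0])

```text
clock: 14.15
tcp_pos: [0.6282, -0.2176, 0.0137]
tcp_rot: [0.996, 0.085, 0.003, 0.002]
wrist_force: [-0.8, -0.2, -2.0]
grip_width: 0.0218
```

```bash
python3 st.py
```

```text
14.15 [ 0.6282 -0.2176  0.0137] yaw y -80.29 z axis [ 0.0059 -0.0029 -1.    ] fix deg [0.16 0.34 0.  ] F [-0.8 -0.2 -2. ] w 0.0218
```

Emit:
step_arm(dr=[[0.1,0.3,0],[0,0,0],[0,0,0],[0,0,0]], travel=[[-0.003,0.001,-0.005],[0,0,-0.005],[0,0,-0.004],[0,0,0]], jaw=[0,0,0,0])

```text
clock: 14.48
tcp_pos: [0.6252, -0.2168, -0.0014]
tcp_rot: [0.996, 0.085, 0.0, 0.001]
wrist_force: [0.6, 0.5, -1.6]
grip_width: 0.0216
```

```bash
python3 st.py
```

```text
14.48 [ 0.6252 -0.2168 -0.0014] yaw y -80.29 z axis [ 7.0e-04 -1.2e-03 -1.0e+00] fix deg [0.07 0.04 0.  ] F [ 0.6  0.5 -1.6] w 0.0216
```

Emit:
step_arm(dr=[[0,0,0],[0,0,0]], travel=[[0,0,-0.003],[0,0,-0.001]], jaw=[0,0])

```text
clock: 14.65
tcp_pos: [0.6258, -0.2171, -0.0049]
tcp_rot: [0.996, 0.085, 0.001, 0.001]
wrist_force: [-0.5, 0.3, 0.2]
grip_width: 0.022
```

```bash
python3 st.py
```

```text
14.65 [ 0.6258 -0.2171 -0.0049] yaw y -80.3 z axis [ 0.0018 -0.0017 -1.    ] fix deg [0.1 0.1 0. ] F [-0.5  0.3  0.2] w 0.022
```

Emit:
step_arm(dr=[[0,0,0],[0,0,0],[0,0,0],[0,0,0],[0,0,0],[0,0,0]], travel=[[0,0,-0.001],[0,0,0],[0,0,0],[0,0,0],[0,0,0],[0,0,0]], jaw=[0,0.28,0.31,0.36,0.4,0.4])

```text
clock: 15.15
tcp_pos: [0.6276, -0.2179, -0.0033]
tcp_rot: [0.996, 0.085, 0.003, 0.002]
wrist_force: [0.5, -0.5, 0.1]
grip_width: 0.0342
```

```bash
python3 st.py
```

```text
15.15 [ 0.6276 -0.2179 -0.0033] yaw y -80.3 z axis [ 0.0054 -0.0033 -1.    ] fix deg [0.19 0.31 0.  ] F [ 0.5 -0.5  0.1] w 0.0342
```

Emit:
step_arm(dr=[[0.2,0.3,0],[0,0,0],[0,0,0],[0,0,0],[0,0,0],[0,0,0],[0,0,0],[0,0,0],[0,0,0],[0,0,0],[0,0,0],[0,0,0]], travel=[[-0.002,0.001,0.004],[0,0,0.01],[0,0,0.015],[0,0,0.02],[0,0,0.03],[0,0,0.03],[0,0,0.03],[0,0.02,0.02],[0,0.035,0],[0,0.035,0],[0,0.035,0],[0,0,0]], jaw=[0.4,0.4,0.4,0.4,0.4,0.4,0.4,0.4,0.4,0.4,0.4,0.4])

```text
clock: 16.15
tcp_pos: [0.6242, -0.089, 0.1743]
tcp_rot: [0.997, 0.081, 0.004, 0.0]
wrist_force: [-0.3, 0.3, -0.2]
grip_width: 0.0341
```

```bash
python3 st.py; python3 - <<'E'
from h import *
for n,s in(("scene",np.s_[90:270,100:340]),("top",np.s_[130:310,250:490])):
    p,d=eyes.camera(n); cv2.imwrite(f"pics/f_{n}.png",cv2.resize(p[s][...,::-1],None,fx=3,fy=3))
    P=cloud(n,d)
    for nm,c,h,R in(("L",(.470,-.242),.064,.035),("S",(.624,-.217),.054,.02),("M",(.558,-.2255),.059,.028)):
        q=P[(np.hypot(P[...,0]-c[0],P[...,1]-c[1])<R)&(abs(P[...,2]-h)<.006)]
        if len(q): print(n,nm,len(q),np.round(cv2.minEnclosingCircle(q[:,:2].astype(np.float32))[0],4),np.median(q[:,2]).round(4))
        else: print(n,nm,"none")
E
```

```text
16.15 [ 0.6242 -0.089   0.1743] yaw y -80.66 z axis [ 8.3e-03  1.0e-04 -1.0e+00] fix deg [-0.01  0.47  0.  ] F [-0.3  0.3 -0.2] w 0.0341
scene L 147 [ 0.4713 -0.2438] 0.0626
scene S 98 [ 0.6241 -0.2157] 0.0534
scene M 160 [ 0.5572 -0.225 ] 0.0584
top L 258 [ 0.4692 -0.2431] 0.0629
top S 32 [ 0.6248 -0.2194] 0.0529
top M 136 [ 0.5584 -0.2265] 0.0575
```

View pics/f_scene.png

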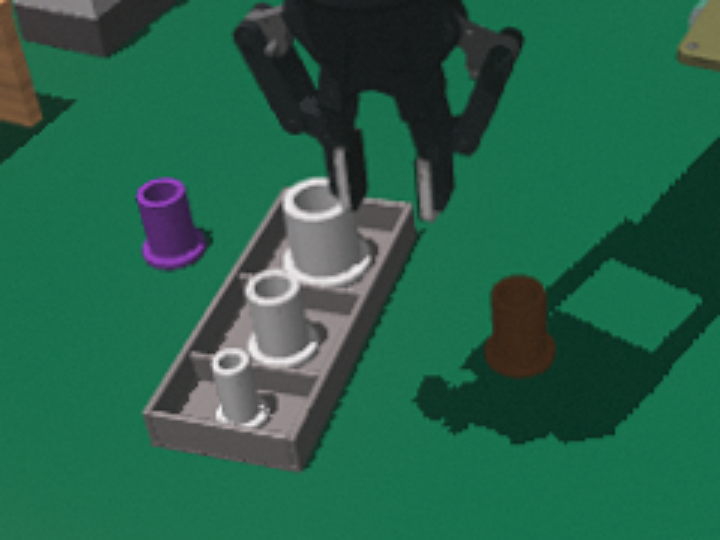

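View pics/f_top.png

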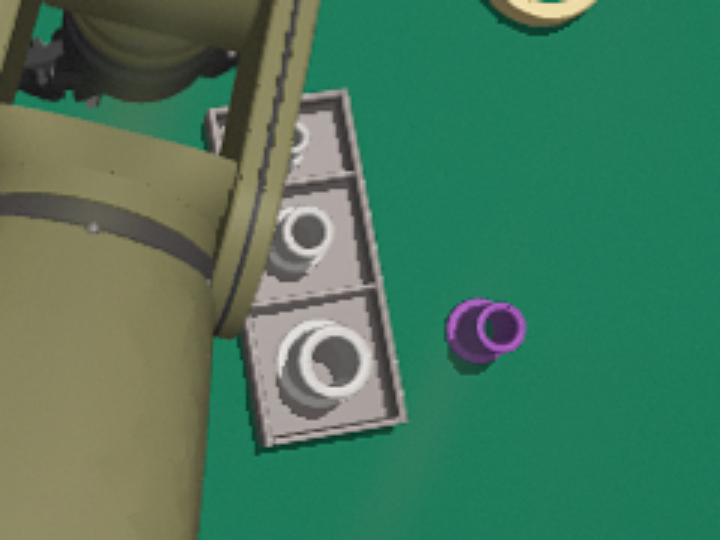

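Both views show all three bushings standing upright on their own compartment floors, tops at z≈0.063, 0.058 and 0.053, and the hand is clear of everything. Handing in.

```bash
python3 -c "
from cell import ctrl
print(ctrl.finish_job())"; python3 st.py
```

```text
the job is handed in; nothing more can be done
None
the job is handed in; nothing more can be done
```

The job is done and handed in at about 16 s of the 53 s allowed. The large bushing went first into the widest compartment at (0.470, -0.243), then the small one into the narrowest at (0.624, -0.217). I lowered each until the wrist force showed floor contact, then released it with a limited opening.

- **Placement:** in the last pictures from both cameras, all three bushings stand upright. Their tops are at z ≈ 0.063, 0.058 and 0.053 m, against an expected 0.064, 0.059 and 0.054 m. In the top view the arm partly hid the small bushing, so its upright check rests mainly on the scene view.
- **Medium bushing:** it moved less than 1 mm in either view, which is within measuring noise. I did not touch the brown and purple look-alikes.
- **Forces:** the highest wrist force I read was about 8 N. I read it only at the end of each move call.
- **Disagreement:** the reported TCP height was about 31 mm lower than where the cameras showed the fingertips. I set grasp heights from the pictures and placing heights from the reading at each grasp; both touchdowns came where predicted.
- **Grip width:** it read about 2 mm under both known tube diameters.

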